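# Lay out the soldering kit on its marked tray

## Robot

A 7-joint arm with a two-finger parallel gripper is mounted at the origin on a cart in front of the work surface, level with it; the furniture and walls round the work are solid. World frame = base frame: x ahead of the robot, y to its left, z up, the work surface at z = 0. Lengths are in m, angles in degrees, forces in N, time in s.
With the tool pointing down it reaches from about 0.4 to 0.85 m from the base axis. Payload 10.4 kg.
Tool frame: the origin (TCP) lies midway between the tips of the shut fingers; the grasp point (between the pads) lies 19 mm behind it; z points along the fingers, y is the line along which they close (so a half turn about z gives the same grasp; the last joint's range is limited). The gripper opens to 87 mm and grips with 3 to 60 N. Pads are 19 mm wide; open, the fingers measure 117 mm over their backs; the gripper's body (75 mm by 190 mm) begins 51 mm behind the grasp point.
Start: joints at [68.205, 19.034, -3.707, 83.658, 1.238, 77.344, -5.071], TCP at [0.219, -0.585, 0.223] pointing down, gripper open.
Joint ranges: [-148.97, 148.97], [-28.65, 121.19], [-84.17, 76.75], [9.2, 138.47], [-72.65, 252.65], [3.7, 117.97], [-149.18, 149.18]. Speed limits (degrees/s): [127.2, 127.2, 159.86, 159.86, 180, 180, 180].

## Interface

Orientations are given as a 3x3 rotation matrix whose columns are the frame's x, y, z axes.
In Python, from cell import readout, capture, env gives the robot as it stands. The module is installed in compiled form; this text tells all that it offers.
- The arm moves only by the shell command python3 -m pendant 'ROWS' [OPENING]. ROWS is JSON, a list of rows, each a list of 2 entries, a list of its own where there are three numbers: the shift along the tool's x, y, z in mm, then the turn about the tool's z in rad. In form: [[[x, y, z], twist], ...]. A call has 1 to 5 rows; each row is the pose to reach, as a shift and turn from the pose commanded when the call began, along the tool's axes at that moment; what a row does not reach only later rows make up. A row lasts 1/8 s, in which the tool goes at most 62.5 mm and 10.7 degrees, less where a joint would pass 70% of its speed; a pose out of reach is approached as far as the arm can. A call with a gripper value outside its range is refused whole. OPENING is the opening, from 0 (shut) to 1 (fully open), set as the call begins (- or left out, the last holds). The fingers move at their own pace and stop on an object; the grip force is fixed at half the most. Time passes only in rows, so rows that repeat a pose let the fingers close. It gives the time, the measured TCP pose, the force, the opening and the grip force at its end, in the units of the state.
- readout.state(): the state, without advancing time (a new reading comes with each control period).
- capture(name): name is "scene" or "top" or "wrist"; returns a dict with "pixels" (420x560x3 uint8, red, green, blue), "fx", "fy", "cx", "cy" (pixels), "world_from_camera" (4x4, takes a point from camera to world coordinates). Camera axes: x right, y up, looking along -z (the intrinsics and any distortion apply to the point x, -y, -z); pixel columns grow to the right and rows downward; lengths in m; the calibration is good to about 2 mm. A picture is of the moment at which its call begins. There is no depth.
- env.job_done(): hands the job in; it is judged then, once.
The state is a dict: "t": time; "q": joint angles; "joint_vel": joint speeds; "effort": joint torques, N m; "position": TCP position; "orientation": TCP orientation; "wrist_force": force on the tool from outside, world axes, zero at the start; "torque": the same for the moment, N m; "grip_width": opening from 0.0 (shut) to 1.0 (fully open); "gripper_force": force on a finger pad.
Only numpy, scipy, OpenCV 4.12 (cv2) and the standard library are available. Lean on these libraries where they do the work, as an engineer would, in place of code of your own. Each camera call takes 0.05 s, during which the arm holds its last target. There are 200 camera calls.

## Task

Kit the wooden tray for the next soldering job: stand the brown flux jar in the round outline drawn on the tray, and lay the white lighter flat in the long outline, lined up with it (either end first). Keep the open jar upright all the way, and leave both things resting in their outlines.

Things in the scene. Friction and masses are not known exactly. Their poses are not given: they have to be found in the camera images.
- jar_base (a point): Centre of the underside of the flux jar: an open round jar of mottled brown glass, 45 mm across, 38 mm tall, upright sides, about 120 g, standing loose on the worktop. z points up its axis. A thin dark brush leans out of it towards +y, up to 37 mm from the axis and 48 mm above the foot, so the clear way to grip the jar from above is across its sides along x.
- lighter: A white pocket lighter with a metal hood and red lever at one end, lying flat and loose on the worktop: 25 mm wide (x), 80 mm long (y), 12 mm thick (z), 20 g. Origin at the centre of its underside; y runs along its length (hood at -y), z up. (Nearby: on the right a press up to 0.45 m tall; along the back a shelf 0.17 m high, front edge 0.71 m ahead of the robot.)
- jar_outline_centre (a point): Centre of the round outline, a circle 54 mm across drawn in black on the tray's inner floor; the jar belongs in it. The point lies on that floor, z up. The tray is fixed, of pale wood, 250 x 160 mm; its inner floor is 6 mm and its rim 12 mm above the worktop, the rim 6 mm thick. The two outlines lie about 124 mm apart; which end of the tray has which varies.
- lighter_outline_centre (a point): Centre of the long outline, a rounded rectangle of 33 x 88 mm drawn in black on the inner floor of the same tray (inner floor 6 mm above the worktop); the lighter belongs in it. The point lies on the inner floor; y runs along the outline's length, x across it, z up.
There are look-alikes about, which are no part of the job. Of the things that look like the lighter, the larger one is meant.

How it is judged:
By the outcome, as a careful person would: the job done as asked, in the order asked, and still so for the second after the job is handed in, with the robot touching nothing.
It also fails if it takes over 64 s, if anything falls off the work surface, if the arm or the gripper's body presses on something with over 40 N, if the wrist force passes 120 N, or if a joint passes its speed limit or range.

## Working session

There is one attempt and no reset: what is moved stays moved. The work goes in short steps, Python scripts to look and compute and a shell command to move; the robot and the scene stay as the last step left them, time stands still between calls to the robot, and variables do not carry over. Pictures are saved under pics/ and viewed, at most 10 in all, crops included, and the job is handed in when it is done.

```bash
mkdir -p pics
python3 - <<'E'
from cell import readout,capture
import cv2,numpy as np
s=readout.state();print(s['t'],s['position'],np.round(s['orientation'],3).tolist(),s['grip_width'])
for n in("scene","top"):
    c=capture(n);cv2.imwrite(f"pics/{n}0.png",c["pixels"][:,:,::-1]);np.save(f"pics/{n}0.npy",c,allow_pickle=True)
    print(n,{k:(v if k!='world_from_camera' else np.round(v,3).tolist()) for k,v in c.items() if k!="pixels"})
E
```

```text
0.0 [ 0.21875333 -0.58504455  0.22177335] [[0.937, 0.35, -0.001], [0.35, -0.937, 0.001], [-0.0, -0.001, -1.0]] 0.9989609541439247
scene {'fx': 461.1443464640736, 'fy': 461.1443464640736, 'cx': 281.3758968647111, 'cy': 198.04496782963577, 'world_from_camera': [[-0.478, 0.694, -0.539, 0.021], [-0.878, -0.369, 0.305, 0.354], [0.013, 0.619, 0.785, 0.811], [0.0, 0.0, 0.0, 1.0]]}
top {'fx': 439.3785173055837, 'fy': 439.3785173055837, 'cx': 289.19193879885614, 'cy': 208.63496148255064, 'world_from_camera': [[0.132, 0.96, -0.249, 0.343], [-0.991, 0.129, -0.031, 0.03], [0.002, 0.25, 0.968, 0.862], [0.0, 0.0, 0.0, 1.0]]}
```

View pics/top0.png

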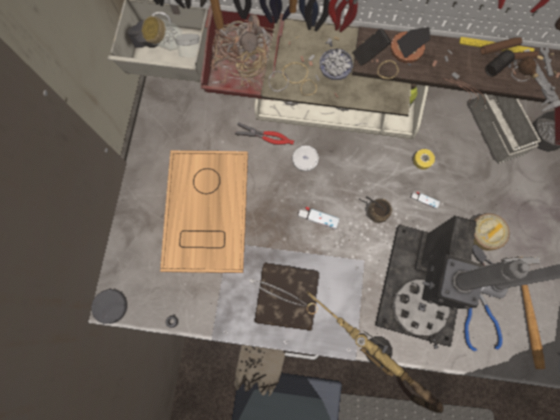

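View pics/scene0.png

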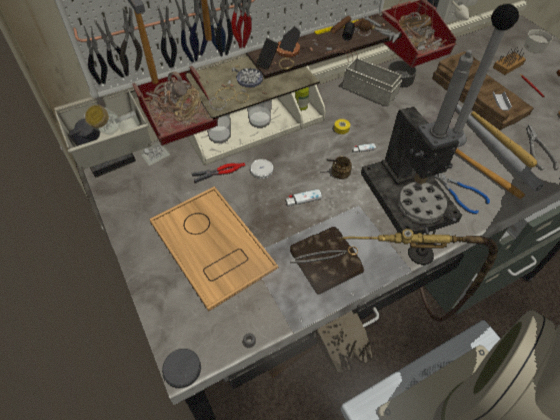

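Top view: the large white lighter is at (319,217) and a smaller look-alike at (426,200). The jar with its brush is at (378,210). On the tray (165–247, 150–272), the round outline is at (207,181) and the long one at (202,239). I take the larger lighter at (319,217), as the text says. An enlarged crop should confirm it.

```bash
cat > h.py <<'E'
import numpy as np
def ray(c,u,v,z):
    M=np.array(c["world_from_camera"]);d=M[:3,:3]@np.array([(u-c["cx"])/c["fx"],-(v-c["cy"])/c["fy"],-1])
    o=M[:3,3];return o+d*(z-o[2])/d[2]
def proj(c,p):
    M=np.array(c["world_from_camera"]);q=M[:3,:3].T@(np.array(p)-M[:3,3]);return c["cx"]+c["fx"]*q[0]/-q[2],c["cy"]-c["fy"]*q[1]/-q[2]
E
python3 - <<'E'
import numpy as np,cv2
from h import *
t=np.load("pics/top0.npy",allow_pickle=True).item();s=np.load("pics/scene0.npy",allow_pickle=True).item()
a=cv2.resize(t["pixels"][180:245,290:450],None,fx=5,fy=5,interpolation=cv2.INTER_CUBIC)[:300]
b=cv2.resize(s["pixels"][140:215,270:380],None,fx=4,fy=4,interpolation=cv2.INTER_CUBIC)
b2=cv2.resize(s["pixels"][205:290,180:260],None,fx=3.5,fy=3.5,interpolation=cv2.INTER_CUBIC)
im=np.zeros((600,800,3),np.uint8);im[:300,:800]=a;im[300:600,:440]=b[:300];im[300:300+min(300,b2.shape[0]),450:450+b2.shape[1]]=b2[:300]
cv2.imwrite("pics/crop.png",im[:,:,::-1])
for n,c,u,v,z in [("lighter",t,319,217,.012),("lighter s",s,304,198,.012),("jar top",t,379,209,.038),("jar s",s,342,163,.038),("circ",t,207,181,.006),("circ s",s,197,223.5,.006),("rect",t,202,239,.006),("rect s",s,226,265,.006),("small",t,426,200,.01),
 ("tc1",t,171,151,.012),("tc2",t,247,152,.012),("tc3",t,244,271,.012),("tc4",t,162,271,.012)]:
    print(n,ray(c,u,v,z).round(4))
# dark outlines in the tray
g=cv2.cvtColor(t["pixels"],cv2.COLOR_RGB2GRAY)
roi=g[158:264,174:238];m=(roi<cv2.medianBlur(roi,21).astype(int)-35).astype(np.uint8)
n,l,st,ce=cv2.connectedComponentsWithStats(m,connectivity=8)
for i in range(1,n):
    if st[i,4]>25:
        v,u=np.nonzero(l==i);P=np.array([ray(t,x+174,y+158,.006)[:2] for x,y in zip(u,v)])
        print(st[i]+[174,158,0,0,0],cv2.minAreaRect((P*1000).astype(np.float32)))
E
```

```text
lighter [ 0.5523 -0.0039  0.012 ]
lighter s [ 0.5459 -0.0006  0.012 ]
jar top [ 0.5772 -0.1163  0.038 ]
jar s [ 0.5757 -0.1167  0.038 ]
circ [0.5984 0.2316 0.006 ]
circ s [0.597  0.2323 0.006 ]
rect [0.4786 0.2199 0.006 ]
rect s [0.4761 0.2197 0.006 ]
small [ 0.6164 -0.2136  0.01  ]
tc1 [0.6509 0.3156 0.012 ]
tc2 [0.6696 0.1596 0.012 ]
tc3 [0.4268 0.127  0.012 ]
tc4 [0.4058 0.2835 0.012 ]
[194 169  27  26  72] ((594.205810546875, 225.43125915527344), (39.30990982055664, 55.169307708740234), 55.62565231323242)
[179 230  47  19 178] ((478.701171875, 219.77969360351562), (36.1004638671875, 90.61210632324219), 7.632818222045898)
```

View pics/crop.png

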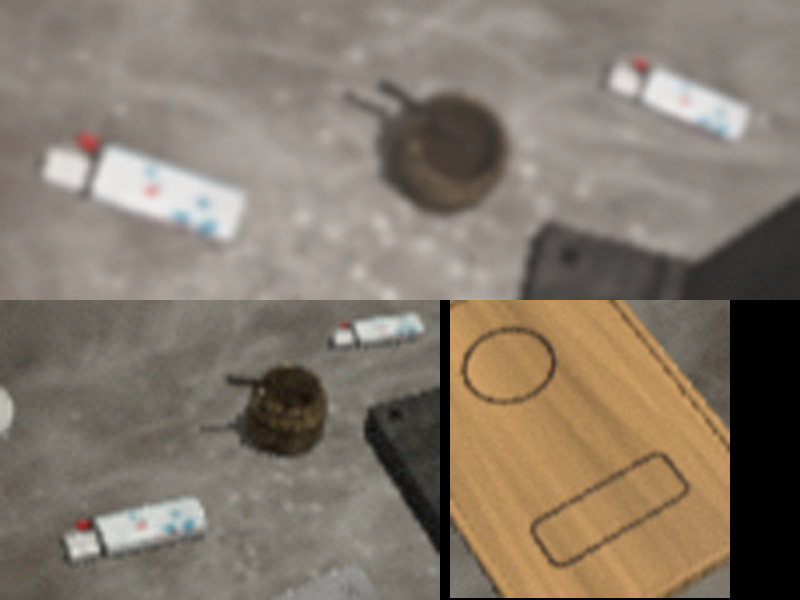

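The crop confirms it: the lighter at (319,217) is clearly longer than the one at (426,200). The jar's brush points up-left, towards +y. The press stands between the start and the work, so I'll locate it along with the other points.

```bash
cat >> h.py <<'E'
from scipy.optimize import least_squares
def tri(obs):
    r=least_squares(lambda p:np.concatenate([np.array(proj(c,p))-(u,v) for c,u,v in obs]),[.5,0,.05]);return r.x.round(4),r.fun.round(1)
E
python3 - <<'E'
import numpy as np,cv2
from h import *
t=np.load("pics/top0.npy",allow_pickle=True).item();s=np.load("pics/scene0.npy",allow_pickle=True).item()
for n,a,b in [("brush tip",(367,197.6),(327.5,159.5)),("jar rim",(380.8,207.4),(342.5,162)),("light hood",(299,213.6),(287,202)),("light end",(338,223.4),(320.7,193.7)),("lever ball?",(515,268),(505,15)),("upright",(457,218),(393,110)),("press base L far",(398,227),(362,170))]:
    print(n,*tri([(t,*a),(s,*b)]))
for n,u,v,z in [("base near L",378,333,.02),("base near R",452,342,.02),("base far L",398,227,.02)]: print(n,ray(t,u,v,z).round(3))
a=cv2.resize(t["pixels"][200:380,350:560],None,fx=2.2,fy=2.2)
b=cv2.resize(s["pixels"][0:270,350:530],None,fx=1.8,fy=1.8)
im=np.zeros((490,790,3),np.uint8);im[:a.shape[0],:a.shape[1]]=a;im[:b.shape[0],464:464+b.shape[1]]=b
cv2.imwrite("pics/press.png",im[:,:,::-1])
E
```

```text
brush tip [ 0.5953 -0.09    0.0443] [-0.1 -0.2  0.2  0.1]
jar rim [ 0.5811 -0.1207  0.0347] [ 0.3  0.4 -0.5 -0.1]
light hood [0.5547 0.0367 0.0098] [-0.1 -0.2  0.2  0.1]
light end [ 0.5462 -0.0441  0.0018] [ 0.2  0.3 -0.4 -0.1]
lever ball? [ 0.4056 -0.1689  0.4776] [  9.7  12.  -24.7  -2.7]
upright [ 0.5433 -0.2126  0.1783] [-2.2 -2.8  4.6  1. ]
press base L far [ 0.5525 -0.1605  0.014 ] [-0.1 -0.1  0.1  0. ]
base near L [ 0.346 -0.137  0.02 ]
base near R [ 0.348 -0.273  0.02 ]
base far L [ 0.551 -0.159  0.02 ]
```

View pics/press.png

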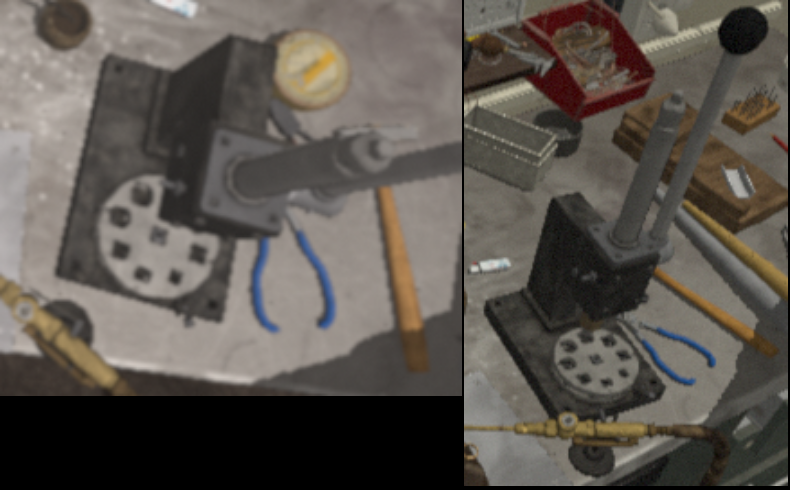

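Press: the upright spans x≈0.43–0.55, y≈−0.18 to −0.27. Its column and lever lean to −y, and the ball is at scene (505,17). I'll check the ball, and work out the passage on the robot's side of the press.

```bash
cat >> h.py <<'E'
def go(s,x,y,z,yaw_y=None):
    """tool-axis shift (mm) and twist (rad) to put the TCP at x,y,z with tool y at yaw_y deg"""
    R=np.array(s["orientation"]);d=R.T@(np.array([x,y,z])-s["position"])*1000
    a=np.degrees(np.arctan2(R[1,1],R[0,1]));w=0 if yaw_y is None else (yaw_y-a+180)%360-180
    return d.round(1).tolist(),round(-np.radians(w),3)
E
python3 - <<'E'
from h import *;from cell import readout
s=np.load("pics/scene0.npy",allow_pickle=True).item()
print([ray(s,505,17,z).round(3).tolist() for z in(.3,.4,.45)],[ray(s,467,53,z).round(3).tolist() for z in(.25,.3,.35)])
r=readout.state()
for p in [(.28,-.33,.24),(.37,-.17,.24),(.43,0,.24)]: print(p,go(r,*p,-28))
E
```

```text
[[0.573, -0.48, 0.3], [0.465, -0.317, 0.4], [0.411, -0.235, 0.45]] [[0.562, -0.388, 0.25], [0.514, -0.322, 0.3], [0.465, -0.256, 0.35]]
(0.28, -0.33, 0.24) ([146.7, -217.5, -17.9], np.float64(-0.724))
(0.37, -0.17, 0.24) ([287.1, -335.8, -17.8], np.float64(-0.724))
(0.43, 0, 0.24) ([402.8, -474.1, -17.6], np.float64(-0.724))
```

Going past on the robot's side would bring the wrist close to the lever ball, at about (0.43,−0.27,0.43). I'll rise to z=0.5 and cross above it instead.

```bash
python3 -m pendant '[[[0,0,-55],-0.1],[[0,0,-110],-0.2],[[0,0,-170],-0.35],[[0,0,-230],-0.5],[[0,0,-285],-0.65]]'
python3 -c "
from h import *;from cell import readout
r=readout.state();print(r['position'],r['q'])
for p in [(.28,-.40,.50),(.42,-.2,.5),(.5,-.04,.5),(.5,-.04,.3)]: print(p,go(r,*p,-28))"
```

```text
t: 0.72
position: [0.2186, -0.585, 0.5097]
orientation: [[0.53, 0.848, 0.0], [0.848, -0.53, -0.001], [-0.0, 0.001, -1.0]]
wrist_force: [-0.3, -1.6, -0.6]
grip_width: 0.997
gripper_force: 0.0
[ 0.21862907 -0.58498769  0.50968196] [ 69.21143694  22.53516758  -7.02610905  44.76209864   2.91312754
 112.7895501   31.86423343]
(0.28, -0.4, 0.5) ([189.4, -45.9, 9.6], np.float64(-0.07))
(0.42, -0.2, 0.5) ([433.2, -33.1, 9.5], np.float64(-0.07))
(0.5, -0.04, 0.5) ([611.3, -50.0, 9.5], np.float64(-0.07))
(0.5, -0.04, 0.3) ([611.4, -50.1, 209.5], np.float64(-0.07))
```

```bash
python3 -m pendant '[[[53,18,0],-0.05],[[105,37,0],-0.07],[[158,55,0],-0.07],[[210,65,0],-0.07],[[260,75,0],-0.07]]'
python3 -c "
from h import *;from cell import readout
r=readout.state();print(r['position'],r['q'])
for p in [(.48,-.33,.51),(.55,-.18,.51),(.57,-.06,.5),(.56,-.08,.28)]: print(p,go(r,*p,-28))"
```

```text
t: 1.35
position: [0.4222, -0.4041, 0.5072]
orientation: [[0.473, 0.881, -0.0], [0.881, -0.473, 0.0], [0.0, -0.001, -1.0]]
wrist_force: [0.3, -0.3, -0.1]
grip_width: 0.997
gripper_force: 0.0
[ 0.42218427 -0.40410797  0.50718612] [ 49.20183542  16.68166142 -14.84909925  53.12905284   4.50928723
 110.69318734   8.31274866]
(0.48, -0.33, 0.51) ([92.6, 15.9, -2.8], np.float64(-0.004))
(0.55, -0.18, 0.51) ([257.9, 6.6, -2.8], np.float64(-0.004))
(0.57, -0.06, 0.5) ([373.1, -32.5, 7.2], np.float64(-0.004))
(0.56, -0.08, 0.28) ([350.7, -31.8, 227.2], np.float64(-0.004))
```

```bash
python3 -m pendant '[[[55,10,0],0],[[110,14,0],0],[[165,12,0],0],[[220,8,0],0],[[275,0,0],0]]'
python3 -m pendant '[[[50,-15,0],0],[[90,-30,20],0],[[90,-30,80],0],[[90,-30,140],0],[[80,-30,200],0]]'
python3 -m pendant '[[[0,0,20],0],[[0,0,20],0]]'
python3 - <<'E'
from h import *;from cell import readout,capture;import cv2
r=readout.state();print(r['position'],r['q'])
c=capture("wrist");np.save("pics/w1.npy",c,allow_pickle=True);cv2.imwrite("pics/w1.png",c["pixels"][:,:,::-1]);print(c["world_from_camera"].round(3).tolist(),c["fx"])
print(proj(c,(.579,-.118,.038)),proj(c,(.55,-.002,.012)))
E
```

```text
t: 1.98
position: [0.5518, -0.1617, 0.507]
orientation: [[0.473, 0.881, -0.001], [0.881, -0.473, 0.0], [-0.0, -0.001, -1.0]]
wrist_force: [0.0, 0.4, 0.9]
grip_width: 1.002
gripper_force: 0.0
t: 2.6
position: [0.5623, -0.078, 0.3053]
orientation: [[0.472, 0.882, -0.0], [0.882, -0.472, 0.0], [0.0, -0.0, -1.0]]
wrist_force: [1.6, 0.2, -0.4]
grip_width: 0.999
gripper_force: 0.0
t: 2.85
position: [0.5617, -0.0788, 0.2859]
orientation: [[0.473, 0.881, -0.003], [0.881, -0.473, 0.0], [-0.001, -0.003, -1.0]]
wrist_force: [-0.4, 0.7, 0.4]
grip_width: 1.003
gripper_force: 0.0
[ 0.56172767 -0.07880635  0.285929  ] [ 25.4901911   12.19978083 -26.00355927  85.67505065   5.32870951
  83.54596926 -28.88049581]
[[0.881, 0.453, 0.137, 0.599], [-0.474, 0.845, 0.249, -0.011], [-0.003, -0.284, 0.959, 0.447], [0.0, 0.0, 0.0, 1.0]] 348.4720636782114
(np.float64(304.11223613313075), np.float64(200.01330858495604)) (np.float64(237.66819028048207), np.float64(123.79973903596174))
```

View pics/w1.png

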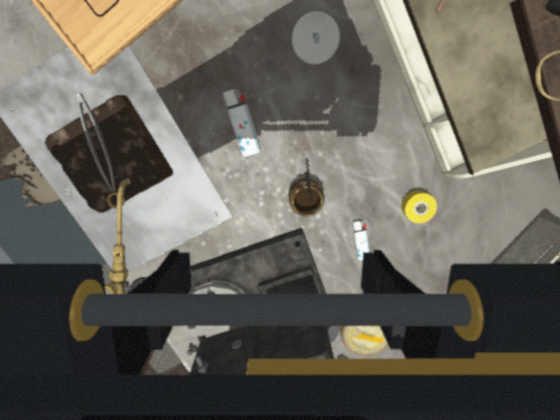

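Wrist view: the brush points straight up from the jar (307,197), so the twist is right for gripping across it. The lighter runs from (233,91) to (249,155). Next I refine both by fitting their silhouettes.

Run:
```python
from h import *;from cell import readout;import cv2
c=np.load("pics/w1.npy",allow_pickle=True).item();t=np.load("pics/top0.npy",allow_pickle=True).item()
def jarhull(c,x,y):
    a=np.linspace(0,6.28,40);return np.array([proj(c,(x+.0225*np.cos(k),y+.0225*np.sin(k),z)) for z in(0,.038) for k in a],np.float32)
for n,c_,box in(("w",c,(275,170,340,225)),("t",t,(360,190,400,228))):
    u0,v0,u1,v1=box;im=c_["pixels"][v0:v1,u0:u1].astype(int);hsv=cv2.cvtColor(c_["pixels"][v0:v1,u0:u1],cv2.COLOR_RGB2HSV)
    m=((im[...,0]-im[...,2]>15)).astype(np.uint8);m=cv2.morphologyEx(m,cv2.MORPH_OPEN,np.ones((5,5)));m=cv2.morphologyEx(m,cv2.MORPH_CLOSE,np.ones((7,7)))
    v,u=np.nonzero(m);print(n,m.sum(),u.min()+u0,u.max()+u0,v.min()+v0,v.max()+v0)
    obs=np.array([u.min()+u0,u.max()+u0+1,v.min()+v0,v.max()+v0+1])-.5
    f=lambda p:np.array([(h:=jarhull(c_,*p))[:,0].min(),h[:,0].max(),h[:,1].min(),h[:,1].max()])-obs
    r=least_squares(f,[.579,-.118]);print(r.x.round(4),r.fun.round(1))
# lighter
for n,c_,A,B in(("w",c,(233,91),(249.5,155.5)),("t",t,(299,213.6),(338,223.4))):
    P=ray(c_,*A,.008);Q=ray(c_,*B,.008);print(n,P.round(4),Q.round(4),(P+Q)/2,np.linalg.norm(P-Q),np.degrees(np.arctan2(*(P-Q)[1::-1])))
# lighter mask (top view, bright low-saturation)
g=t["pixels"][205:232,292:345];m=(g.min(2)>135).astype(np.uint8);n,l,st,ce=cv2.connectedComponentsWithStats(cv2.morphologyEx(m,cv2.MORPH_CLOSE,np.ones((5,5))))
i=1+st[1:,4].argmax();v,u=np.nonzero(l==i);P=np.array([ray(t,x+292,y+205,.012)[:2]*1000 for x,y in zip(u,v)],np.float32);print(cv2.minAreaRect(P))
r=readout.state();print(go(r,.579,-.118,.005,-28))
```

```text
w 1101 288 324 179 216
[ 0.581  -0.1201] [-0.5  0.5 -1.9  2. ]
t 228 370 389 204 221
[ 0.5796 -0.1196] [-3.6  2.9 -6.6  2.1]
w [0.5636 0.0335 0.008 ] [ 0.5433 -0.0423  0.008 ] [ 0.55346587 -0.00439059  0.008     ] 0.07842215964195084 74.99921377340225
t [0.5549 0.0364 0.008 ] [ 0.5453 -0.0431  0.008 ] [ 0.55006539 -0.00330729  0.008     ] 0.08008755247788647 83.11213970153267
((551.0209350585938, -8.483867645263672), (53.09698486328125, 92.26255798339844), 7.6377387046813965)
([-26.8, 33.3, 282.7], np.float64(-0.004))
```

```bash
python3 -m pendant '[[[-27,36,40],0],[[-27,36,90],0],[[-27,36,140],0],[[-27,36,190],0],[[-27,36,210],0]]' 1
python3 -m pendant '[[[0,0,0],0]]'
python3 - <<'E'
from h import *;from cell import readout,capture;import cv2
r=readout.state();print(go(r,.581,-.120,.005,-28))
c=capture("wrist");np.save("pics/w2.npy",c,allow_pickle=True);cv2.imwrite("pics/w2.png",c["pixels"][:,:,::-1])
print(proj(c,(.581,-.12,.038)),proj(c,(.581,-.12,.0)))
E
```

```text
t: 3.52
position: [0.5813, -0.1193, 0.0763]
orientation: [[0.473, 0.881, -0.002], [0.881, -0.473, 0.0], [-0.0, -0.002, -1.0]]
wrist_force: [0.2, 0.5, 0.3]
grip_width: 1.001
gripper_force: 0.0
t: 3.65
position: [0.582, -0.1194, 0.078]
orientation: [[0.473, 0.881, -0.0], [0.881, -0.473, 0.0], [0.0, -0.0, -1.0]]
wrist_force: [0.7, -0.3, 0.6]
grip_width: 0.999
gripper_force: 0.0
([-1.0, -0.6, 73.0], np.float64(-0.004))
(np.float64(274.17479240812196), np.float64(243.49608982645344)) (np.float64(274.4407702333768), np.float64(224.2573920949778))
```

View pics/w2.png

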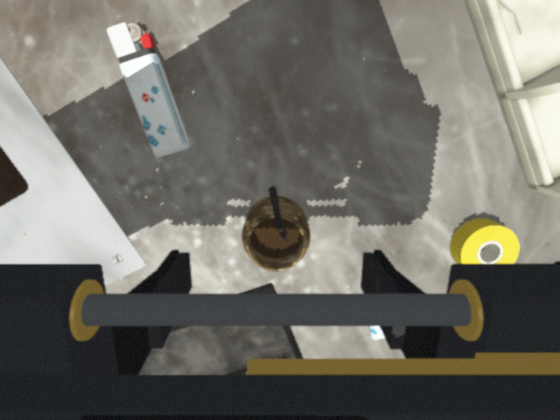

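The jar sits between the open fingers at (276,233), well centred and with the brush clear. Descending to grip.

```bash
python3 -m pendant '[[[1,1,25],0],[[1,1,50],0],[[1,1,68],0],[[1,1,72],0],[[1,1,72],0]]' 1
python3 -m pendant '[[[0,0,0],0],[[0,0,0],0],[[0,0,0],0],[[0,0,0],0],[[0,0,0],0]]' 0.3
python3 -m pendant '[[[0,0,0],0],[[0,0,0],0],[[0,0,-3],0],[[0,0,-10],0],[[0,0,-20],0]]'
```

```text
t: 4.32
position: [0.5837, -0.1192, 0.0065]
orientation: [[0.473, 0.881, 0.001], [0.881, -0.473, -0.0], [0.0, 0.001, -1.0]]
wrist_force: [-0.0, 0.3, 0.2]
grip_width: 0.998
gripper_force: 0.0
t: 4.95
position: [0.5829, -0.1191, 0.0056]
orientation: [[0.473, 0.881, -0.0], [0.881, -0.473, -0.0], [-0.0, -0.0, -1.0]]
wrist_force: [-1.0, 0.6, 0.3]
grip_width: 0.515
gripper_force: 0.4
t: 5.58
position: [0.5829, -0.1191, 0.026]
orientation: [[0.473, 0.881, -0.0], [0.881, -0.473, 0.0], [-0.0, -0.0, -1.0]]
wrist_force: [-0.4, -0.7, -1.6]
grip_width: 0.501
gripper_force: 29.9
```

Gripped: opening 0.50 is about 44 mm, at 30 N. Carrying the jar to the tray.

```bash
python3 -m pendant '[[[5,-2,-25],0],[[30,-15,-50],0],[[70,-34,-60],0],[[110,-54,-60],0],[[150,-73,-60],0]]'
python3 -m pendant '[[[40,-19,0],0],[[80,-38,0],0],[[120,-58,0],0],[[150,-73,0],0],[[166,-80,0],0]]'
python3 -m pendant '[[[0,0,0],0],[[0,0,0],0]]'
python3 - <<'E'
from h import *;from cell import readout,capture;import cv2
r=readout.state();print(r["position"],r["gripper_force"])
c=capture("wrist");np.save("pics/w3.npy",c,allow_pickle=True);cv2.imwrite("pics/w3.png",c["pixels"][:,:,::-1])
p=r["position"];b=p[2]-.0055
print(proj(c,(p[0],p[1],b+.038)),proj(c,(p[0],p[1],b)),proj(c,(.597,.232,.006)),go(r,.597,.232,.0125))
E
```

```text
t: 6.2
position: [0.5899, 0.049, 0.0866]
orientation: [[0.473, 0.881, 0.001], [0.881, -0.473, -0.0], [0.0, 0.001, -1.0]]
wrist_force: [0.8, 0.0, -1.6]
grip_width: 0.502
gripper_force: 29.9
t: 6.82
position: [0.5974, 0.2339, 0.0862]
orientation: [[0.471, 0.882, 0.0], [0.882, -0.471, 0.001], [0.001, 0.0, -1.0]]
wrist_force: [-0.4, -0.2, -1.6]
grip_width: 0.499
gripper_force: 29.9
t: 7.08
position: [0.5983, 0.2295, 0.0855]
orientation: [[0.475, 0.88, 0.0], [0.88, -0.475, -0.001], [-0.001, 0.001, -1.0]]
wrist_force: [0.8, -0.4, -1.4]
grip_width: 0.505
gripper_force: 29.9
[0.59827971 0.22953117 0.0854956 ] 29.947577036173243
(np.float64(274.90204646482636), np.float64(304.8845699986338)) (np.float64(275.05211389836285), np.float64(265.875805206846)) (np.float64(272.04371099418165), np.float64(220.13039600149884)) ([1.6, -2.4, 73.0], np.float64(-0.0))
```

View pics/w3.png

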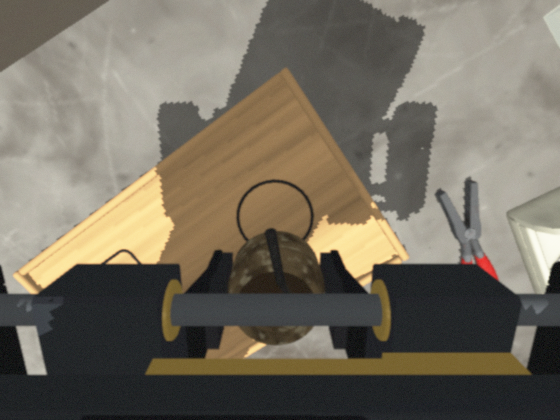

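The jar is held upright, silhouette (230–322, to 345). The circle lies ahead of it, spanning columns 237–313, top at row 180, centre about (275,217). I'll compute the relative offset in this one image.

Run:
```python
from h import *;from cell import readout
c=np.load("pics/w3.npy",allow_pickle=True).item();r=readout.state();p=r["position"];b=p[2]-.0055
a=np.linspace(0,6.28,60)
circ=lambda x,y,z,R:np.array([proj(c,(x+R*np.cos(k),y+R*np.sin(k),z)) for k in a])
f=lambda q:[(h:=np.r_[circ(*q,b+.038,.0225),circ(*q,b,.0225)])[:,0].min()-230,h[:,0].max()-322,h[:,1].max()-345,h[:,1].min()-229]
j=least_squares(f,p[:2]);print("jar",j.x.round(4),np.round(j.fun,1))
g=lambda q:[(h:=circ(*q,.006,.027))[:,0].min()-237,h[:,0].max()-313,h[:,1].min()-180]
o=least_squares(g,[.597,.232]);print("circle",o.x.round(4),np.round(o.fun,1))
for o_ in (o.x,(.5975,.232)):
  d=np.array(o_)-j.x;print(go(r,p[0]+d[0],p[1]+d[1],.0125))
```

```text
jar [0.5988 0.2295] [-7.9  8.   5.1 -4.4]
circle [0.6001 0.2332] [ 0.6 -0.6 -0. ]
([4.0, -0.7, 73.0], np.float64(-0.0))
([1.7, -2.4, 73.0], np.float64(-0.0))
```

```bash
python3 -m pendant '[[[3,-1.5,20],0],[[3,-1.5,45],0],[[3,-1.5,62],0],[[3,-1.5,70],0],[[3,-1.5,73],0]]'
python3 -m pendant '[[[0,0,0.7],0],[[0,0,0.7],0],[[0,0,0.7],0]]'
```

```text
t: 7.75
position: [0.5978, 0.235, 0.0122]
orientation: [[0.473, 0.881, -0.0], [0.881, -0.473, -0.0], [-0.0, -0.0, -1.0]]
wrist_force: [0.8, 0.4, -1.3]
grip_width: 0.5
gripper_force: 29.9
t: 8.12
position: [0.5981, 0.2352, 0.0124]
orientation: [[0.473, 0.881, 0.001], [0.881, -0.473, 0.0], [0.001, 0.001, -1.0]]
wrist_force: [-0.1, -0.6, -1.5]
grip_width: 0.503
gripper_force: 29.9
```

```bash
python3 -m pendant '[[[-1.5,0.5,0],0],[[-1.5,0.5,0.5],0],[[-1.5,0.5,1],0],[[-1.5,0.5,1],0]]'
python3 -m pendant '[[[0,0,0],0],[[0,0,0],0],[[0,0,0],0]]' 0.75
python3 -m pendant '[[[0,0,-15],0],[[0,0,-45],0],[[0,0,-90],0],[[-30,0,-140],0],[[-60,0,-190],0]]'
python3 - <<'E'
from h import *;from cell import readout,capture;import cv2
r=readout.state()
c=capture("wrist");np.save("pics/w4.npy",c,allow_pickle=True)
t=capture("scene");im=np.hstack([cv2.resize(c["pixels"],None,fx=1,fy=1)[:420,:560],np.zeros((420,240,3),np.uint8)])
s=cv2.resize(t["pixels"][180:300,150:230],None,fx=3,fy=3,interpolation=cv2.INTER_CUBIC);im[:360,560:800]=s
cv2.imwrite("pics/w4.png",im[:,:,::-1]);np.save("pics/s4.npy",t,allow_pickle=True)
E
```

```text
t: 8.62
position: [0.5977, 0.2332, 0.0115]
orientation: [[0.473, 0.881, 0.0], [0.881, -0.473, -0.001], [-0.0, 0.001, -1.0]]
wrist_force: [-3.0, -2.2, 6.9]
grip_width: 0.505
gripper_force: 30.0
t: 9.0
position: [0.5976, 0.2336, 0.0108]
orientation: [[0.473, 0.881, 0.0], [0.881, -0.473, 0.0], [0.0, 0.0, -1.0]]
wrist_force: [-0.0, 0.1, -0.6]
grip_width: 0.717
gripper_force: 0.0
t: 9.62
position: [0.5686, 0.1804, 0.2034]
orientation: [[0.472, 0.881, 0.001], [0.881, -0.472, 0.0], [0.001, 0.001, -1.0]]
wrist_force: [1.6, -0.3, -0.2]
grip_width: 0.751
gripper_force: 0.0
```

View pics/w4.png

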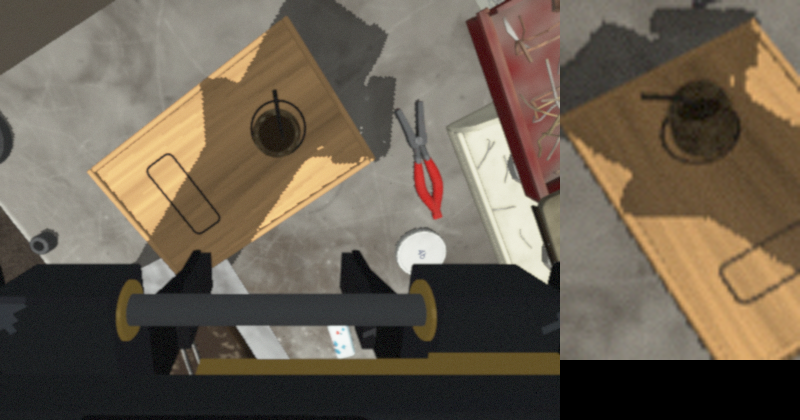

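Jar in the circle: outline (250–306, to 157), jar (258–301, to 153). Checking that numerically, and measuring the long outline, whose corners are at (147,170), (170,153), (220,218) and (197,234).

Run:
```python
from h import *;from cell import readout;import cv2
c=np.load("pics/w4.npy",allow_pickle=True).item()
a=np.linspace(0,6.28,60)
circ=lambda x,y,z,R:np.array([proj(c,(x+R*np.cos(k),y+R*np.sin(k),z)) for k in a])
ex=lambda h:np.array([h[:,0].min(),h[:,0].max(),h[:,1].min(),h[:,1].max()])
o=least_squares(lambda q:ex(circ(*q,.006,.027))[[0,1,3]]-(250,306,157),[.598,.233]);print("circle",o.x.round(4),o.fun.round(1),ex(circ(*o.x,.006,.027)).round(1))
j=least_squares(lambda q:ex(np.r_[circ(*q,.006,.0225),circ(*q,.044,.0225)])[[0,1,3]]-(258,301,153),[.598,.233]);print("jar",j.x.round(4),j.fun.round(1))
g=cv2.cvtColor(c["pixels"],cv2.COLOR_RGB2GRAY)[145:242,140:226].astype(np.uint8)
bh=cv2.morphologyEx(g,cv2.MORPH_BLACKHAT,np.ones((7,7)));m=(bh>35).astype(np.uint8)
n,l,st,_=cv2.connectedComponentsWithStats(m,connectivity=8);i=1+st[1:,4].argmax();v,u=np.nonzero(l==i);print(st[i])
P=np.array([ray(c,x+140,y+145,.006)[:2]*1000 for x,y in zip(u,v)],np.float32);R=cv2.minAreaRect(P);print(R,cv2.boxPoints(R))
r=readout.state();print(r["position"],[go(r,*p) for p in [(.553,-.004,.26),(.53,-.06,.25)]])
```

```text
circle [0.5991 0.2314] [ 1.1 -1.1 -0. ] [251.1 304.9 101.6 157. ]
jar [0.6018 0.2342] [-3.6  3.6  0.2]
[  6   8  41  49 279]
((476.8829650878906, 244.07627868652344), (36.52499008178711, 41.77728271484375), 6.981475830078125) [[456.21692 262.59024]
 [461.29486 221.12274]
 [497.549   225.56232]
 [492.47107 267.02982]]
[0.57127352 0.17893296 0.20825839] [([-169.3, 71.4, -52.1], np.float64(-0.0)), ([-229.6, 77.7, -42.3], np.float64(-0.0))]
```

```bash
python3 -m pendant '[[[-46,15,-15],-0.06],[[-92,31,-30],-0.12],[[-138,47,-30],-0.18],[[-184,62,-20],-0.24],[[-230,78,-10],-0.3]]' 0.75
python3 -m pendant '[[[0,0,0],0],[[0,0,0],0]]' 0.75
python3 - <<'E'
from h import *;from cell import readout,capture;import cv2
r=readout.state();print(r["position"])
w=capture("wrist");s=capture("scene");t=capture("top")
for n,c in zip("wst",(w,s,t)):np.save(f"pics/{n}5.npy",c,allow_pickle=True)
u,v=map(int,proj(w,(.553,-.004,.012)));print(u,v)
u0,v0=max(u-66,0),max(v-75,0);print(u0,v0)
Z=lambda c,u,v,w_,h,f:cv2.resize(c["pixels"][v:v+h,u:u+w_],None,fx=f,fy=f,interpolation=cv2.INTER_CUBIC)
im=np.zeros((600,800,3),np.uint8);a=Z(w,u0,v0,133,150,3.0);im[:a.shape[0],:a.shape[1]]=a
b=Z(s,170,185,50,40+10,6);im[:300,400:700]=b;b=Z(t,185,160,50,50,6);im[300:,400:700]=b
cv2.imwrite("pics/m5.png",im[:,:,::-1])
E
```

```text
t: 10.35
position: [0.5288, -0.0601, 0.2117]
orientation: [[0.189, 0.982, 0.002], [0.982, -0.189, -0.0], [-0.0, 0.002, -1.0]]
wrist_force: [0.4, 0.2, 1.0]
grip_width: 0.749
gripper_force: 0.0
t: 10.6
position: [0.5292, -0.0581, 0.2115]
orientation: [[0.192, 0.981, 0.001], [0.981, -0.192, 0.0], [0.0, 0.001, -1.0]]
wrist_force: [-0.3, 1.1, -0.6]
grip_width: 0.748
gripper_force: 0.0
[ 0.52924365 -0.05810511  0.21154468]
288 131
222 56
```

View pics/m5.png

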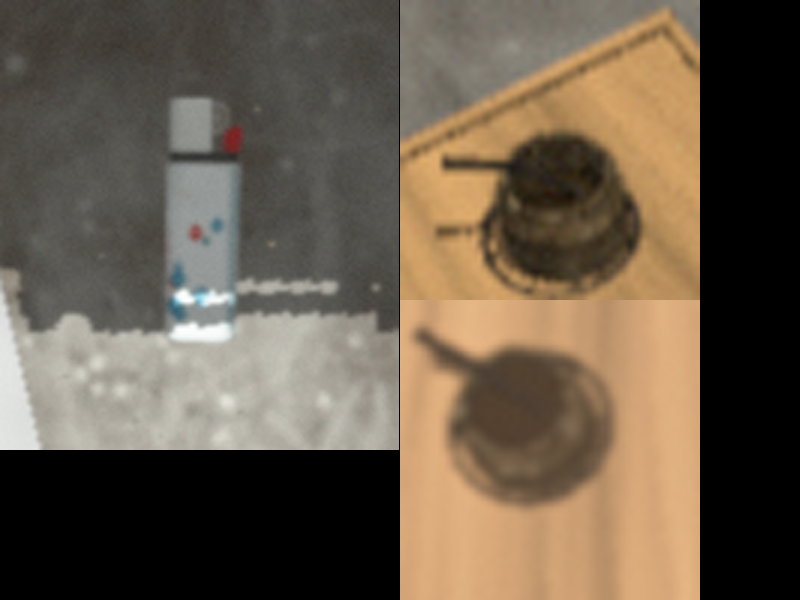

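The lighter stands vertical in the wrist crop, body midline from (204,165) to (203,335) and ends at rows 97 and 341. The jar stands upright inside its circle with a gap all round. Now the numbers.

Run:
```python
from h import *;from cell import readout
w,s=[np.load(f"pics/{n}5.npy",allow_pickle=True).item() for n in "ws"]
f=lambda x,y:(222+x/3,56+y/3)
P,Q=ray(w,*f(204,97),.010),ray(w,*f(203,341),.010);ang=np.degrees(np.arctan2(*(P-Q)[1::-1]));m=(P+Q)/2
print(P,Q,m,np.linalg.norm(P-Q),ang)
W=np.linalg.norm(ray(w,*f(167,200),.012)-ray(w,*f(240,200),.012));print("width",W)
a=np.linspace(0,6.28,60)
C=lambda x,y,z,R:np.array([proj(s,(x+R*np.cos(k),y+R*np.sin(k),z)) for k in a])
ex=lambda h:np.array([h[:,0].min(),h[:,0].max(),h[:,1].max()])
obs=lambda l,r,b:np.array([170+l/6,170+r/6,185+b/6])
o=least_squares(lambda q:ex(C(*q,.006,.027))-obs(482,640,293),[.6,.23]);print("circle",o.x,o.fun)
j=least_squares(lambda q:ex(C(*q,.006,.0225))-obs(498,636,284),[.6,.23]);print("jar",j.x,j.fun,(j.x-o.x)*1000)
print(go(readout.state(),m[0],m[1],.05,ang-90))
```

```text
[0.56235771 0.03594269 0.01      ] [ 0.54750322 -0.04293138  0.01      ] [ 0.55493046 -0.00349434  0.01      ] 0.08026066792720073 79.33431902750141
width 0.0243936540565618
circle [0.53110367 0.10752174] [ 0.48484994 -0.48583874  0.01946393]
jar [0.52943331 0.10599394] [ 0.92649273 -0.92806917  0.03117087] [-1.67036538 -1.52780244]
([57.7, 14.7, 161.4], np.float64(-0.005))
```

Lighter: centre (0.555,−0.0035), axis 79.3°, measured 80×24 mm, so it is the right one. The jar is about 2 mm off centre, inside the 4.5 mm margin. Going for the lighter.

```bash
python3 -m pendant '[[[25,7,30],0],[[50,13,75],0],[[58,15,120],0],[[58,15,155],0],[[58,15,170],0]]' 0.75
python3 -m pendant '[[[0,0,15],0],[[0,0,30],0],[[0,0,36],0],[[0,0,38],0],[[0,0,38],0]]' 0.75
python3 -m pendant '[[[0,0,0],0],[[0,0,0],0],[[0,0,0],0],[[0,0,0],0],[[0,0,0],0]]' 0
```

```text
t: 11.38
position: [0.554, -0.0037, 0.0392]
orientation: [[0.19, 0.982, -0.002], [0.982, -0.19, 0.0], [-0.0, -0.003, -1.0]]
wrist_force: [0.5, -0.4, 0.0]
grip_width: 0.748
gripper_force: 0.0
t: 12.0
position: [0.5552, -0.0049, 0.0032]
orientation: [[0.192, 0.981, 0.001], [0.981, -0.192, -0.0], [0.0, 0.001, -1.0]]
wrist_force: [0.1, -0.7, 0.5]
grip_width: 0.75
gripper_force: 0.0
t: 12.62
position: [0.5549, -0.0048, 0.0029]
orientation: [[0.192, 0.981, 0.0], [0.981, -0.192, -0.0], [-0.0, 0.0, -1.0]]
wrist_force: [0.1, 0.5, 0.6]
grip_width: 0.27
gripper_force: 30.0
```

```bash
python3 -m pendant '[[[0,0,-20],0],[[10,-6,-60],0],[[45,-26,-100],-0.08],[[90,-52,-110],-0.16],[[135,-78,-110],-0.24]]'
python3 -m pendant '[[[40,-40,0],-0.05],[[56,-52,0],-0.086],[[56,-52,0],-0.086]]'
python3 - <<'E'
from h import *;from cell import readout,capture
r=readout.state();print(go(r,.478,.2185,.1,7.6));print(r["gripper_force"])
E
```

```text
t: 13.25
position: [0.5047, 0.1442, 0.1157]
orientation: [[-0.049, 0.999, 0.004], [0.999, 0.049, 0.0], [0.0, 0.004, -1.0]]
wrist_force: [0.6, 0.9, -0.6]
grip_width: 0.27
gripper_force: 30.0
t: 13.62
position: [0.4495, 0.1969, 0.1139]
orientation: [[-0.135, 0.991, 0.002], [0.991, 0.135, -0.0], [-0.0, 0.002, -1.0]]
wrist_force: [1.4, -0.2, -0.2]
grip_width: 0.27
gripper_force: 30.0
([17.6, 31.1, 13.9], np.float64(0.003))
29.992973506450653
```

```bash
python3 -m pendant '[[[10,16,20],0],[[18,31,40],0],[[18,31,60],0],[[18,31,70],0],[[18,31,70],0]]'
python3 - <<'E'
from h import *;from cell import readout;import cv2
c=np.load("pics/w4.npy",allow_pickle=True).item();t=np.load("pics/top0.npy",allow_pickle=True).item();s=np.load("pics/scene0.npy",allow_pickle=True).item()
K=[ray(c,*p,.006)[:2]*1000 for p in [(147,170),(170,153),(220,218),(197,234)]];print("w4",cv2.minAreaRect(np.array(K,np.float32)))
# full outline fit, line pixels by blackhat, in each image
for n,im,(u0,v0,u1,v1) in(("w4",c,(142,148,226,240)),("top0",t,(176,226,230,252)),("scene0",s,(200,246,252,285))):
    g=cv2.cvtColor(im["pixels"],cv2.COLOR_RGB2GRAY)[v0:v1,u0:u1];b=cv2.morphologyEx(g,cv2.MORPH_BLACKHAT,np.ones((9,9)))
    v,u=np.nonzero(b>22);wt=b[v,u].astype(float);P=np.array([ray(im,x+u0,y+v0,.006)[:2]*1000 for x,y in zip(u,v)])
    def f(q):
        a=q[2];d=P-q[:2];X=np.abs(d@[np.cos(a),np.sin(a)]);Y=np.abs(d@[-np.sin(a),np.cos(a)])
        dx,dy=X-16.5,Y-44;return np.where((dx<0)|(dy<0),np.maximum(dx,dy),np.hypot(dx,dy))*wt/50
    q=least_squares(f,[478,219.5,.132],loss="soft_l1");print(n,len(u),q.x[:2].round(1),np.degrees(q.x[2]).round(2),np.median(abs(f(q.x))).round(2))
r=readout.state();print(r["position"],go(r,.478,.2185,.009,7.6))
E
```

```text
t: 14.25
position: [0.4776, 0.2171, 0.0423]
orientation: [[-0.132, 0.991, -0.001], [0.991, 0.132, -0.001], [-0.001, -0.001, -1.0]]
wrist_force: [-0.2, 0.2, -0.5]
grip_width: 0.273
gripper_force: 30.0
w4 ((480.0526428222656, 219.4185333251953), (31.72057342529297, 84.65750885009766), 6.380049228668213)
w4 718 [479.6 219.5] 6.52 0.87
top0 266 [479.  220.2] 6.75 1.06
scene0 261 [478.5 220. ] 6.74 0.99
[0.47759015 0.21712069 0.04232762] ([1.3, 0.6, 33.3], np.float64(-0.0))
```

```bash
python3 -m pendant '[[[1.5,1.6,12],0.015],[[1.5,1.6,24],0.015],[[1.5,1.6,31],0.015],[[1.5,1.6,33],0.015],[[1.5,1.6,33.5],0.015]]'
python3 -m pendant '[[[0,0,0],0],[[0,0,0],0],[[0,0,0],0]]' 0.5
python3 -m pendant '[[[0,0,-15],0],[[0,0,-45],0],[[0,0,-90],0],[[-50,0,-110],0],[[-100,0,-120],0]]'
python3 -m pendant '[[[-50,0,0],0],[[-100,0,0],0],[[-100,0,0],0]]'
python3 - <<'E'
from h import *;from cell import readout,capture;import cv2
t=capture("top");s=capture("scene");w=capture("wrist")
for n,c in zip("wst",(w,s,t)):np.save(f"pics/{n}6.npy",c,allow_pickle=True)
Z=lambda c,u,v,w_,h,f:cv2.resize(c["pixels"][v:v+h,u:u+w_],None,fx=f,fy=f,interpolation=cv2.INTER_CUBIC)
im=np.zeros((600,800,3),np.uint8);im[:300,:400]=cv2.resize(w["pixels"],(400,300))
im[:,400:800]=Z(s,160,180,100,125,4)[:600,:400][:,:] if False else cv2.copyMakeBorder(Z(s,160,180,100,125,4),0,100,0,0,cv2.BORDER_CONSTANT)
im[300:,:400]=Z(t,160,145,100,75,4);im[300:,:400]=Z(t,165,200,80,60,5)
cv2.imwrite("pics/m6.png",im[:,:,::-1])
E
```

```text
t: 14.88
position: [0.4794, 0.2198, 0.0093]
orientation: [[-0.118, 0.993, 0.0], [0.993, 0.118, -0.0], [-0.0, 0.0, -1.0]]
wrist_force: [-0.8, 0.4, -0.6]
grip_width: 0.27
gripper_force: 30.0
t: 15.25
position: [0.4795, 0.2198, 0.0095]
orientation: [[-0.118, 0.993, 0.0], [0.993, 0.118, -0.0], [-0.0, 0.0, -1.0]]
wrist_force: [0.9, -1.2, -1.3]
grip_width: 0.474
gripper_force: 0.0
t: 15.88
position: [0.4919, 0.12, 0.1319]
orientation: [[-0.119, 0.993, 0.003], [0.993, 0.119, 0.0], [0.0, 0.003, -1.0]]
wrist_force: [0.4, 0.1, -0.5]
grip_width: 0.5
gripper_force: 0.0
t: 16.25
position: [0.5034, 0.0169, 0.1303]
orientation: [[-0.111, 0.994, 0.001], [0.994, 0.111, -0.001], [-0.002, 0.001, -1.0]]
wrist_force: [0.3, 1.0, 0.3]
grip_width: 0.5
gripper_force: 0.0
```

View pics/m6.png

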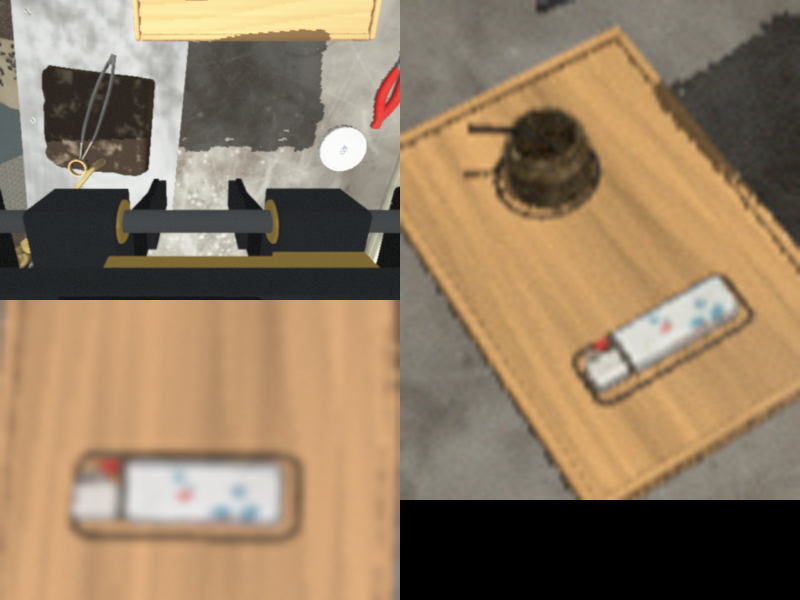

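Final view: the lighter (top crop 73–286) lies flat inside its outline (72–300), and parallax explains most of the apparent shift. The jar stands upright inside its circle (scene crop 495–600). The arm is clear of both, so I'm handing in.

```bash
python3 -c "
from cell import env;print(env.job_done())"
```

```text
the job is handed in; nothing more can be done
None
```

The job is handed in at about 16 s: the flux jar stands upright inside the round outline, about 2 mm off centre, and the larger lighter lies flat and lined up in the long outline.

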